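# Clamp the tube rack in the crank press and stow the crank handle

## Robot

A 7-joint arm with a two-finger parallel gripper is mounted at the origin on the work surface. World frame = base frame: x ahead of the robot, y to its left, z up, the work surface at z = 0. Lengths are in m, angles in rad, forces in N, time in s.
With the tool pointing down it reaches from about 0.4 to 0.875 m from the base axis. Payload 4.4 kg.
Tool frame: the origin (TCP) lies midway between the tips of the shut fingers; the grasp point (between the pads) lies 19 mm behind it (robot.hold_point_z is the distance from the TCP to the grasp point, in m); z points along the fingers, y is the line along which they close (so a half turn about z gives the same grasp; the last joint's range is limited). The gripper opens to 85 mm and grips with 20 to 120 N. Pads are 22 mm wide; open, the fingers measure 114 mm over their backs; the gripper's body (76 mm by 85 mm) begins 54 mm behind the grasp point. The pads swing forward as they close: fully open they stand 13 mm farther back than shut.
Start: joints at [1.276, 0.628, 0.038, 1.517, -0.027, 0.996, -0.02], TCP at [0.147, -0.633, 0.231] pointing down, gripper open.
Joint ranges: [-3.06, 3.06], [-0.37, 2.12], [-1.25, 1.32], [0.18, 2.47], [-1.1, 4.24], [0.23, 1.98], [-2.94, 2.94]. Speed limits (rad/s): [2.57, 2.57, 3.14, 3.14, 3.14, 3.14, 3.14].

## Interface

Orientations are given as a rotation vector (axis times angle).
In Python, from station import robot, eyes gives the robot as it stands. The module is installed in compiled form; this text tells all that it offers. Calls block until the motion is done:
- robot.move_to(position, orientation): joint-space move of the TCP to a pose.
- robot.movel(position, orientation=None, velocity=0.15, max_force=None): straight line of the TCP; orientation=None keeps the orientation; velocity is the mean speed in m/s. With max_force (N) it stops when the force on the tool has changed by that much, and returns True; else False.
- robot.move_joints(angles): joint-space move.
- robot.gripper_to(opening): finger opening in m; the grip force is fixed at half the most; returns when the fingers have stopped.
- robot.hold(seconds).
- robot.ik(position, orientation): joint angles nearest the present ones, or None.
- robot.get_state(): the state.
- eyes.read_camera(name): name is "scene" or "top"; returns the picture (384x512x3 uint8, red, green, blue); there is no depth.
- eyes.camera_model(name): a dict with "intrinsics" (3x3 intrinsics, pixels), "view" (4x4, takes a point from world to camera coordinates). Camera axes: x right, y up, looking along -z (the intrinsics and any distortion apply to the point x, -y, -z); pixel columns grow to the right and rows downward; lengths in m; the calibration is good to about 2 mm. A picture is of the moment at which its call begins. camera_model takes no time and is no camera call.
A pose or a line that the arm cannot do raises robot.IKError and nothing moves.
- robot.sign_off(): hands the job in; it is judged then, once.
The state is a dict: "clock": time; "q": joint angles; "dq": joint speeds; "effort": joint torques, N m; "ee_pos": TCP position; "ee_rot": TCP orientation; "force": force on the tool from outside, world axes, zero at the start; "wrist_torque": the same for the moment, N m; "opening": finger opening in m; "grip_force": force on a finger pad.
Only numpy, scipy, OpenCV 4.12 (cv2) and the standard library are available. Lean on these libraries where they do the work, as an engineer would, in place of code of your own. Each camera call takes 0.05 s, during which the arm holds its last target. There are 200 camera calls.

## Task

Swing the red-balled folding handle of the press fully upright, crank it clockwise (seen from above) to lower the plate until it clamps the tubes in the blue rack firmly, without crushing them. Then fold the handle flat back over the crank arm, leave the rack clamped, and leave everything else on the bench where it is.

Things in the scene. Friction and masses are not known exactly. Their poses are not given: they have to be found in the camera images.
- press: The bench press, fixed to the bench, in a different place and yaw each time; origin on the bench below the crank axis. White base 190 x 200 mm, two steel columns, blue crossbar 200 x 44 mm with its top 166 mm above the bench, round blue nut housing of radius 24 mm, top at 168 mm. The crank arm points along its x axis when joint crank reads 0.
- crank_axis (a point): Point on the vertical axis of the press's crank, at the height of the handle's hinge, 211 mm above the bench. Axes as those of the press, z up.
- crank (a joint): Angle of the steel crank arm (rad), growing clockwise seen from above, 0 to 9.5. Clockwise lowers the clamp plate 4.77 mm per rad. The arm is 14 mm wide, 190 to 198 mm above the bench, with the handle's hinge at 70 mm radius and a round counterweight on the other side. Stiff (0.45 N m: about 6.5 N of push at the upright handle while the plate is free), self-locking: stays where left, even clamped.
- handle (a joint): Fold angle of the handle (rad): 0 = folded flat, lying above the crank arm and pointing from its hinge to the crank axis; 1.571 = swung out, upright (stop at both ends). The hinge is stiff (about 0.07 N m), so it stays where it is left.
- handle_hinge (a point): Centre of the handle's hinge at the outer end of the crank arm, 70 mm from the crank axis, 211 mm above the bench. The hinge pin is level and at right angles to the arm. Axes turn with the arm: x outward along it, y along the pin, z up. Two steel cheeks beside the hinge are 20 mm wide over all, up to 218 mm above the bench.
- handle_ball (a point): Centre of the grippy red ball, 24 mm in diameter, at the free end of the handle, 48 mm from the hinge (10 mm steel rod between): the place to pinch. The ball spins freely about the rod and pivots easily between jaws, so it can be held fast while swinging and cranking. Folded, its centre is 211 mm above the bench, just over the arm and 22 mm from the crank axis; upright, 259 mm.
- platen: Aluminium clamp plate with rubber facing, 75 x 125 x 10 mm, lowered by the crank. Origin at the centre of its underside, 98 mm above the bench when joint crank reads 0. Clamp force rises by 15 N per mm of its travel after it touches the caps: per rad of crank 72 N, and 4.9 N more push at the handle.
- rack: Blue tube rack with 24 capped tubes, fixed on the press's base; origin on the bench under its centre. Cap tops stand 72 to 82 mm above the bench, not given, differing each time: feel for the touch. Firm clamp: 30 to 85 N (0.45 to 1.15 rad past touch; push 2 to 5.7 N above the free push); best 57 N, 0.8 rad past touch, 4 N above the free push. Over 110 N crushes tubes.
- spare_rack_mid (a point): Centre of a loose green tube rack 80 x 120 x 40 mm that stands beside the press: leave alone.
- tip_box_mid (a point): Centre of a loose open orange box with divisions, 85 x 120 x 50 mm, beside the press: leave alone.
- reagent_mid (a point): Half-way up a loose clear bottle, 52 mm in diameter, 105 mm tall, blue cap: leave alone.
- buffer_mid (a point): Half-way up a loose amber jar, 56 mm in diameter, 90 mm tall: leave alone.
- waste_cup_mid (a point): Half-way up a loose white cup, 70 mm across, 75 mm tall: leave alone.
- timer_mid (a point): Centre of a loose grey timer 60 x 70 x 22 mm: leave alone.
- marker_mid (a point): Centre of a loose blue marker pen, 125 mm long, 14 mm wide: leave alone.

How it is judged:
By the outcome, as a careful person would: the job done as asked, in the order asked, and still so for the second after the job is handed in, with the robot touching nothing.
It also fails if it takes over 72 s, if anything falls off the work surface, if the arm or the gripper's body presses on something with over 40 N, if the wrist force passes 120 N, or if a joint passes its speed limit or range.

## Working session

There is one attempt and no reset: what is moved stays moved. The work goes in short steps, each a Python script; the robot and the scene stay as the last script left them, time stands still between calls to the robot, and variables do not carry over. Pictures are saved under pics/ and viewed, at most 10 in all, crops included, and the job is handed in when it is done.

```bash
mkdir -p pics; python3 - <<'E'
from station import robot, eyes
import cv2
for n in("scene","top"):
    im=eyes.read_camera(n); cv2.imwrite(f"pics/{n}0.png",cv2.resize(im[:,:,::-1],(800,600),interpolation=cv2.INTER_CUBIC))
    m=eyes.camera_model(n); print(n,{k:(v.round(4).tolist() if hasattr(v,'round') else v) for k,v in m.items()})
s=robot.get_state();print(s['clock'],s['ee_rot'],s['force'],robot.hold_point_z,s['opening'])
E
```

```text
scene {'intrinsics': [[425.6324, 0.0, 257.2767], [0.0, 425.6324, 194.1291], [0.0, 0.0, 1.0]], 'view': [[0.046, 0.9988, 0.019, -0.0739], [-0.7596, 0.0226, 0.65, 0.3119], [0.6487, -0.0443, 0.7597, -1.313], [0.0, 0.0, 0.0, 1.0]]}
top {'intrinsics': [[468.2423, 0.0, 254.8858], [0.0, 468.2423, 188.6214], [0.0, 0.0, 1.0]], 'view': [[0.0149, -0.9999, 0.0055, 0.0312], [0.9847, 0.0156, 0.1734, -0.5661], [-0.1734, 0.0028, 0.9848, -0.9719], [0.0, 0.0, 0.0, 1.0]]}
0.1 [-3.11937971e+00 -3.58343878e-01  3.06054665e-04] [0.22007749 0.50145568 0.04190666] 0.0187 0.08536965336742851
```

View pics/top0.png

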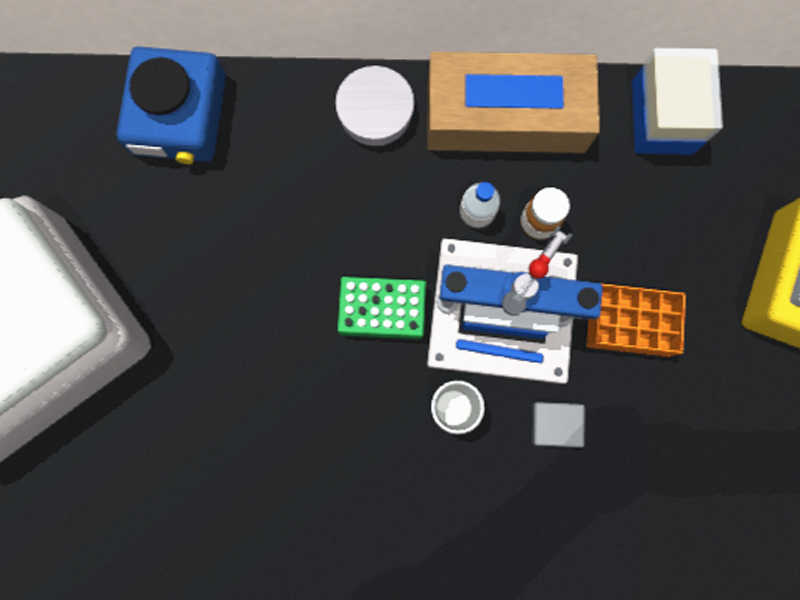

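View pics/scene0.png

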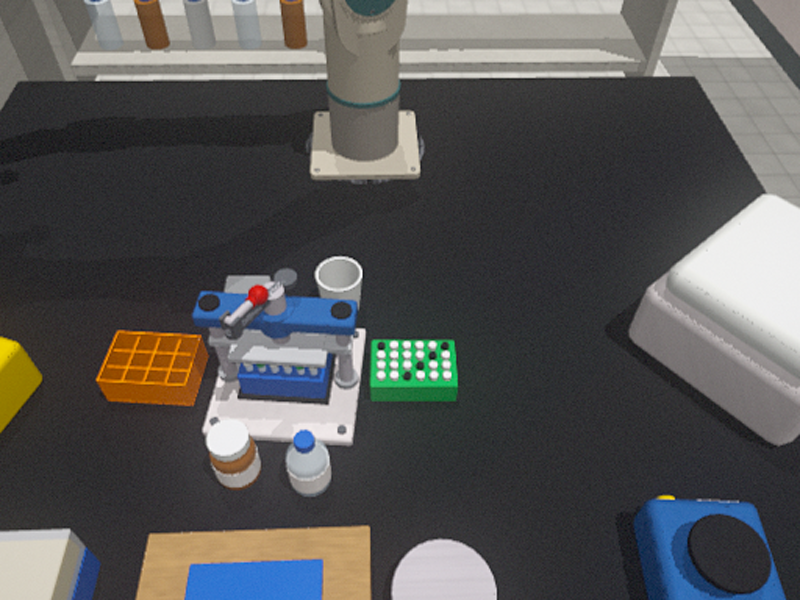

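The top view shows the crossbar along y, the ball at about (539,268), the hinge end at (565,237), and column tops at (456,282) and (588,298). The scene view has the ball at (258,295), the hinge end at (232,322), and column tops at (209,302) and (341,310). All are in 800x600 pixels.

```bash
cat > h.py <<'E'
from station import robot, eyes
import numpy as np, cv2
from scipy.spatial.transform import Rotation as R
def P(n):
    m=eyes.camera_model(n); K=np.array(m["intrinsics"]);V=np.array(m["view"])
    return K@np.diag([1,-1,-1])@V[:3]
def tri(a,b):
    X=cv2.triangulatePoints(P("top"),P("scene"),np.array(a,float).reshape(2,1),np.array(b,float).reshape(2,1))[:,0]
    return X[:3]/X[3]
def atz(n,p,z):
    M=P(n); return np.r_[np.linalg.solve(np.c_[M[:,:2],-np.r_[p,1]],-(M[:,2]*z+M[:,3]))[:2],z]
def red(n):
    h=cv2.cvtColor(eyes.read_camera(n),cv2.COLOR_RGB2HSV)
    m=(((h[...,0]<6)|(h[...,0]>174))&(h[...,1]>180)&(h[...,2]>90)).astype(np.uint8)
    k,_,st,c=cv2.connectedComponentsWithStats(m); i=1+st[1:,4].argmax()
    x,y,w,hh,a=st[i]; return np.array([x+(w-1)/2,y+(hh-1)/2]),(w,hh,a)
def down(yaw): # tool down, closing line (y) at heading yaw
    y=np.array([np.cos(yaw),np.sin(yaw),0]);z=np.array([0,0,-1.]);return R.from_matrix(np.c_[np.cross(y,z),y,z]).as_rotvec()
E
python3 - <<'E'
from h import *
t,a=red("top");s,b=red("scene");print(t,a,s,b,"ball",tri(t,s),atz("top",t,.211),atz("scene",s,.211))
k=.64
for nm,p,q,z in(("hinge",(565,237),(232,322),.213),("colR",(588,298),(209,302),.167),("colL",(456,282),(341,310),.167),("hub",(526,286),(272,296),.205)):
    p=np.array(p)*k;q=np.array(q)*k;print(nm,tri(p,q),atz("top",p,z),atz("scene",q,z))
ims=[]
for n,c in(("top",(520,275)),("scene",(262,310))):
    im=eyes.read_camera(n)[:,:,::-1];x,y=(np.array(c)*k).astype(int);ims.append(cv2.resize(im[y-40:y+40,x-50:x+50],(400,320),interpolation=cv2.INTER_CUBIC))
cv2.imwrite("pics/crop.png",np.hstack(ims))
E
```

```text
[345. 170.] (np.int32(13), np.int32(15), np.int32(127)) [164. 189.] (np.int32(13), np.int32(13), np.int32(117)) ball [ 0.57476077 -0.12589665  0.21046916] [ 0.57461373 -0.12533239  0.211     ] [ 0.57514778 -0.12632695  0.211     ]
hinge [ 0.61067677 -0.15450813  0.20732428] [ 0.60941986 -0.15638651  0.213     ] [ 0.6159938  -0.14907496  0.213     ]
colR [ 0.54463379 -0.19401281  0.165887  ] [ 0.54444293 -0.19376254  0.167     ] [ 0.54561078 -0.19359928  0.167     ]
colL [ 0.56222355 -0.03074543  0.16555951] [ 0.56194046 -0.03087479  0.167     ] [ 0.56346038 -0.03035623  0.167     ]
hub [ 0.55463417 -0.11355793  0.18597984] [ 0.55102018 -0.11059798  0.205     ] [ 0.57146606 -0.10919922  0.205     ]
```

View pics/crop.png

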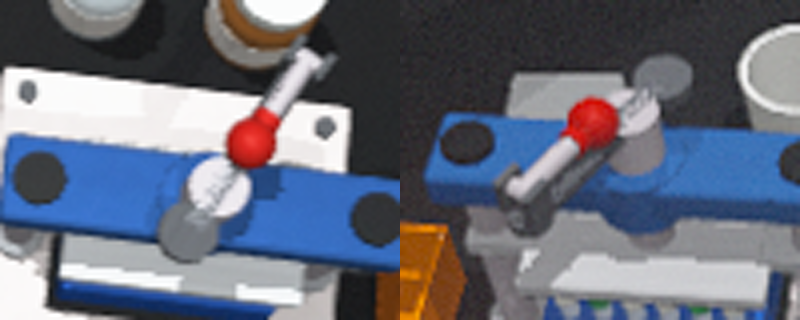

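The crop confirms the geometry. The ball is about 24 mm from the axis, close to the 22 mm given. The arm heading is about -34° and the hinge is about 71 mm from the axis. Next I check reach around the whole crank circle, then approach.

```bash
python3 - <<'E'
from h import *
A=np.array([.5540,-.1125]);B=np.array([.5748,-.1257,.211])
for yaw in np.deg2rad([56,-124]):
    print(round(np.rad2deg(yaw)),[None if q is None else q.round(2).tolist() for q in (lambda q:None if q is None else np.array(q),) for q in [q(robot.ik([*B[:2],.30],down(yaw)))]])
    for dy in(0,-.8,.8,1.57,-1.57):
        r=[]
        for a in np.arange(0,6.3,.785):
            q=robot.ik([A[0]+.07*np.cos(a),A[1]+.07*np.sin(a),.245],down(yaw+dy)); r.append(None if q is None else round(float(q[6]),2))
        print(dy,r)
E
```

```text
56 [[0.58, 0.54, -0.67, 1.59, 0.36, 1.14, 0.81]]
0 [0.73, 0.65, 0.62, 0.67, 0.78, 0.87, 0.89, 0.83, 0.74]
-0.8 [0.04, -0.03, -0.06, -0.01, 0.1, 0.18, 0.19, 0.14, 0.04]
0.8 [1.45, 1.36, 1.31, 1.34, 1.46, 1.55, 1.58, 1.54, 1.45]
1.57 [2.07, 1.98, 1.94, 1.99, 2.09, 2.17, 2.19, 2.15, 2.07]
-1.57 [-0.62, -0.69, -0.72, -0.67, -0.56, -0.48, -0.46, -0.52, -0.61]
-124 [[0.08, 0.47, 0.13, 1.61, -0.07, 1.07, -1.93]]
0 [-1.92, -2.02, -2.08, -2.05, -1.92, -1.8, -1.77, -1.83, -1.92]
-0.8 [-2.58, -2.67, -2.72, -2.69, -2.57, -2.46, -2.43, -2.49, -2.58]
0.8 [-1.26, -1.35, -1.39, -1.35, -1.23, -1.13, -1.12, -1.18, -1.26]
1.57 [-0.62, -0.69, -0.72, -0.67, -0.56, -0.48, -0.47, -0.52, -0.62]
-1.57 [2.08, 1.99, 1.94, 1.99, 2.09, 2.17, 2.19, 2.15, 2.08]
```

```bash
python3 - <<'E'
from h import *
B=np.array([.5748,-.1257,.211]);yaw=np.deg2rad(56);u=np.array([np.cos(yaw-np.pi/2),np.sin(yaw-np.pi/2),0])
g=B+.002*u; o=down(yaw)
robot.move_to([g[0],g[1],.33],o); robot.gripper_to(.05)
print(robot.movel([g[0],g[1],.197],o,velocity=.1,max_force=8))
s=robot.get_state();print(s['clock'],s['ee_pos'],s['force'])
im=eyes.read_camera("top")[:,:,::-1];im2=eyes.read_camera("scene")[:,:,::-1]
cv2.imwrite("pics/g.png",np.hstack([cv2.resize(i[y-50:y+50,x-50:x+50],(400,400),interpolation=cv2.INTER_CUBIC) for i,x,y in((im,345,170),(im2,166,190))]))
E
```

```text
False
4.6083 [ 0.57692109 -0.12681841  0.19765203] [-0.32670786 -0.30446048 -0.80298452]
```

View pics/g.png

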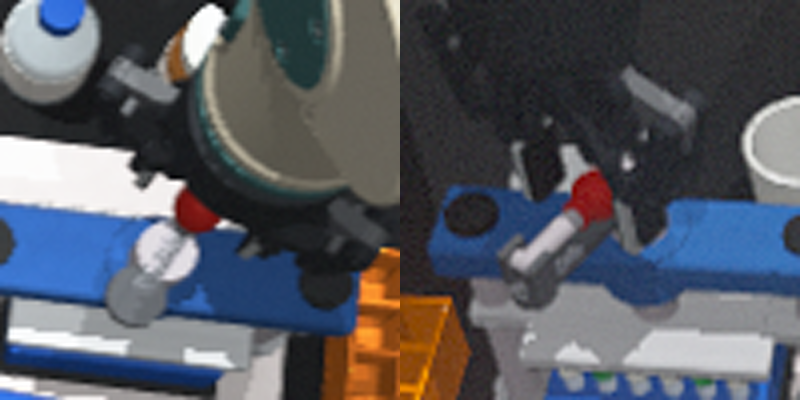

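The fingers straddle the ball in both views. Now I close on it and swing the handle up.

```bash
python3 - <<'E'
from h import *
yaw=np.deg2rad(56);u=np.array([np.cos(yaw-np.pi/2),np.sin(yaw-np.pi/2),0])
robot.gripper_to(0.0)
s=robot.get_state();print(s['clock'],s['opening'],s['grip_force'],s['force'].round(1))
E0=np.array([.5768,-.1268,.197])
t=np.append(np.arange(.15,1.5,.15),np.pi/2+.03)
for th in t:
    p=E0+.048*((1-np.cos(th))*u+np.array([0,0,np.sin(th)]))
    robot.movel(p,velocity=.06)
    s=robot.get_state();print(round(th,2),round(s['clock'],2),(s['ee_pos']-p).round(4),s['force'].round(1),round(s['opening'],4))
c=[red(n) for n in("top","scene")];print(c)
print(tri(c[0][0],c[1][0]))
E
```

```text
5.0917 0.020645703149869896 58.55084717273712 [-0.4  1.5  1.6]
0.15 5.36 [-0.0001  0.0004 -0.0002] [ 2.3  1.2 -4.3] 0.0205
0.3 5.62 [-0.0004  0.0003 -0.0001] [ 1.5  2.2 -6.5] 0.0206
0.45 5.89 [0.0002 0.0002 0.0003] [ 1.9  3.3 -5.8] 0.0209
0.6 6.16 [0.     0.0002 0.0005] [-0.3  2.3 -4.7] 0.0205
0.75 6.42 [-0.0001  0.0005  0.0006] [-1.9  4.3 -3. ] 0.0204
0.9 6.69 [0.0007 0.     0.0003] [ 0.8  3.8 -4.8] 0.0204
1.05 6.96 [ 0.0011 -0.0005 -0.0003] [  4.9   3.1 -10.7] 0.0203
1.2 7.22 [-0.0003 -0.001  -0.0006] [  1.4   2.3 -11.2] 0.0201
1.35 7.49 [-0.0011  0.0011  0.0032] [-5.3  8.2 10.9] 0.0193
1.5 7.76 [ 0.0031 -0.0014  0.005 ] [ 1.4 -0.5  0.4] 0.0005
1.6 8.01 [ 0.0001 -0.0013  0.0002] [ 0.6  0.8 -0.2] -0.0
[(array([356.5, 152. ]), (np.int32(14), np.int32(13), np.int32(136))), (array([152.5, 185.5]), (np.int32(10), np.int32(14), np.int32(72)))]
[ 0.599405   -0.1385709   0.24825276]
```

The fingers slipped off near 1.3 rad. The opening read 20.6 mm on a 24 mm ball, so the pinch was too high on it. I retreat, measure, and regrip deeper.

```bash
python3 - <<'E'
from h import *
s=robot.get_state();p=np.array(s['ee_pos'])
robot.movel([p[0],p[1],.33],velocity=.15)
u=np.array([np.cos(np.deg2rad(-34)),np.sin(np.deg2rad(-34)),0])
robot.movel(np.r_[p[:2],.33]-.13*u+np.array([0,0,.06]),velocity=.25)
c=[red(n) for n in("top","scene")];print(c)
print(robot.get_state()['clock'],tri(c[0][0],c[1][0]))
im=eyes.read_camera("top")[:,:,::-1];im2=eyes.read_camera("scene")[:,:,::-1]
cv2.imwrite("pics/g2.png",np.hstack([cv2.resize(i[y-40:y+40,x-40:x+40],(400,400),interpolation=cv2.INTER_CUBIC) for i,x,y in((im,345,165),(im2,166,185))]))
E
```

```text
Traceback (most recent call last):
  File "h.py", line 15, in red
    k,_,st,c=cv2.connectedComponentsWithStats(m); i=1+st[1:,4].argmax()
                                                      ~~~~~~~~~~~~~~~^^
ValueError: attempt to get argmax of an empty sequence
```

```bash
python3 - <<'E'
from h import *
robot.movel([.46,.10,.38],velocity=.3)
im=eyes.read_camera("top")[:,:,::-1];im2=eyes.read_camera("scene")[:,:,::-1]
cv2.imwrite("pics/g2.png",np.hstack([cv2.resize(i[y-40:y+40,x-40:x+40],(400,400),interpolation=cv2.INTER_CUBIC) for i,x,y in((im,345,165),(im2,166,185))]))
c=[red(n) for n in("top","scene")];print(c)
print(robot.get_state()['clock'],tri(c[0][0],c[1][0]))
E
```

```text
[(array([356.5, 152. ]), (np.int32(14), np.int32(13), np.int32(137))), (array([151., 184.]), (np.int32(13), np.int32(17), np.int32(152)))]
10.5833 [ 0.59875007 -0.13919061  0.25116005]
```

View pics/g2.png

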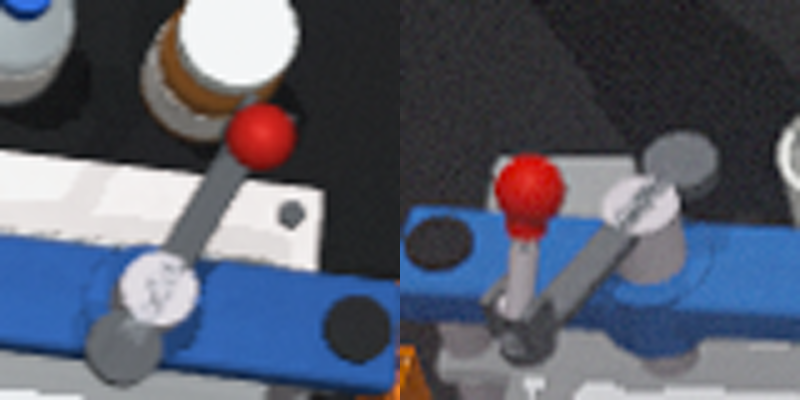

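The handle is about 70° up. The ball is at top pixel (357.4,152.4) and scene pixel (152,182), the hub at top pixel (336.6,183), and the counterweight at top pixel (329.6,194.6).

```bash
python3 - <<'E'
from h import *
print(tri((357,152.3),(152,182.3)),atz("top",(357,152.3),.255),atz("scene",(152,182.3),.255))
h=atz("top",(336.6,183),.2);c=atz("top",(329.6,194.6),.194);print(h,c)
print("hub tri",tri((336.6,183),((640-400)/5+126,205/5+145)))
print("cw tri",tri((329.6,194.6),((680-400)/5+126,160/5+145)))
print("cheeks",tri(((245-0)/5+305,150/5+125),((515-400)/5+126,310/5+145)))
E
```

```text
[ 0.59736154 -0.1383723   0.25411342] [ 0.59714147 -0.13831087  0.255     ] [ 0.59819872 -0.1379641   0.255     ]
[ 0.55205091 -0.11142716  0.2       ] [ 0.53097091 -0.09910637  0.194     ]
hub tri [ 0.55317973 -0.11237129  0.19406633]
cw tri [ 0.53087841 -0.09888353  0.19452483]
cheeks [ 0.60682009 -0.14827726  0.1984737 ]
```

```bash
python3 - <<'E'
from h import *
hd=np.deg2rad(-30.5);u=np.array([np.cos(hd),np.sin(hd),0]);o=down(hd+np.pi/2)
H=np.array([.6133,-.1475,.211]);off=np.array([0,0,-.019])
f=lambda th:H+.048*(-np.cos(th)*u+np.array([0,0,np.sin(th)]))+off
p=f(1.182);robot.gripper_to(.05)
robot.move_to([p[0],p[1],.33],o)
print(robot.movel(p,o,velocity=.12,max_force=8)); robot.gripper_to(0)
s=robot.get_state();print(s['clock'],(s['ee_pos']-p).round(4),s['opening'],s['grip_force'],s['force'].round(1))
for th in(1.3,1.43,1.54,1.6):
    robot.movel(f(th),velocity=.05)
    s=robot.get_state();print(th,round(s['clock'],2),(s['ee_pos']-f(th)).round(4),s['force'].round(1),round(s['opening'],4))
c=[red(n) for n in("top","scene")];print(c,tri(c[0][0],c[1][0]))
E
```

```text
False
13.5167 [0.0008 0.0008 0.0011] 0.020625834625259902 58.473610281944275 [0.3 2.4 6. ]
1.3 13.78 [-0.0006  0.0016  0.0007] [-3.8  4.2  7.9] 0.021
1.43 14.06 [-0.0021  0.0025  0.0006] [-6.7  5.1 10.8] 0.0209
1.54 14.32 [-0.002   0.0025  0.0004] [-6.1  4.4  8.5] 0.0211
1.6 14.57 [-0.0025  0.0028  0.0006] [-7.9  5.9 10.5] 0.021
[(array([361.5, 145. ]), (np.int32(12), np.int32(11), np.int32(92))), (array([142.5, 188. ]), (np.int32(8), np.int32(15), np.int32(70)))] [ 0.61091715 -0.14930074  0.25463855]
```

The ball is held and pressed about 10 N outward against the stop, so the handle is upright. Now I crank clockwise with radial and vertical force trimming, logging the tangential push.

```bash
cat > crank.py <<'E'
from h import *
import json,sys
A=np.array([.553,-.112])
def crank(total,stop,step=.15,v=.06,st=None):
    s=robot.get_state();e=np.array(s['ee_pos'])
    if st is None:
        st=dict(a=float(np.arctan2(*(e[:2]-A)[::-1])),r=.0695,z=float(e[2]),log=[])
    a0=st['a']
    while a0-st['a']<total:
        st['a']-=step;a=st['a']
        robot.movel([A[0]+st['r']*np.cos(a),A[1]+st['r']*np.sin(a),st['z']],velocity=v)
        s=robot.get_state();e=np.array(s['ee_pos']);F=np.array(s['force']);d=e[:2]-A
        aa=np.arctan2(d[1],d[0]);aa=a+(aa-a+np.pi)%(2*np.pi)-np.pi
        n=d/np.linalg.norm(d);fr=F[:2]@n;ft=F[:2]@np.array([-n[1],n[0]]) # ft>0 resists clockwise
        st['r']=float(np.clip(st['r']+np.clip(.00015*(fr+3),-.0007,.0007),.065,.076))
        st['z']=float(np.clip(st['z']+np.clip(.0001*F[2],-.0004,.0004),.236,.246))
        st['log'].append([round(float(x),4) for x in(s['clock'],aa,np.linalg.norm(d),e[2],fr,ft,F[2],s['opening'])])
        print(*[f"{x:.3f}" for x in st['log'][-1]])
        if ft>stop or s['opening']<.019: print("STOP");break
    json.dump(st,open("st.json","w"));return st
E
python3 - <<'E'
from crank import *
crank(2.0,11)
E
```

```text
14.975 -0.637 0.066 0.240 -8.849 3.007 4.397 0.021
15.300 -0.790 0.066 0.241 -5.856 4.135 1.948 0.021
15.625 -0.945 0.066 0.241 -4.701 4.458 -0.535 0.021
15.942 -1.100 0.066 0.241 -3.810 4.331 -0.656 0.021
16.258 -1.245 0.063 0.241 -9.215 2.214 0.344 0.021
16.575 -1.395 0.062 0.241 -8.703 2.516 -1.403 0.021
16.892 -1.545 0.062 0.241 -8.140 3.577 -2.079 0.021
17.208 -1.694 0.062 0.241 -7.439 3.257 -2.760 0.021
17.525 -1.841 0.062 0.241 -6.586 3.126 -1.456 0.021
17.842 -1.989 0.062 0.241 -5.956 2.721 -0.747 0.021
18.150 -2.139 0.062 0.241 -6.548 4.096 -0.999 0.021
18.458 -2.288 0.062 0.241 -7.358 3.985 -1.322 0.021
18.767 -2.434 0.065 0.241 0.275 2.416 7.035 0.021
19.083 -2.587 0.065 0.241 -0.758 3.379 4.172 0.021
```

```bash
python3 - <<'E'
from h import *
im=eyes.read_camera("top")[:,:,::-1];im2=eyes.read_camera("scene")[:,:,::-1]
cv2.imwrite("pics/k.png",np.hstack([cv2.resize(i[y-50:y+50,x-50:x+50],(400,400),interpolation=cv2.INTER_CUBIC) for i,x,y in((im,340,180),(im2,176,190))]))
s=robot.get_state();print(s['ee_pos'],s['force'])
E
```

```text
[ 0.49761016 -0.14628474  0.24116364] [ 2.80433663 -4.07646803  5.75944524]
```

View pics/k.png

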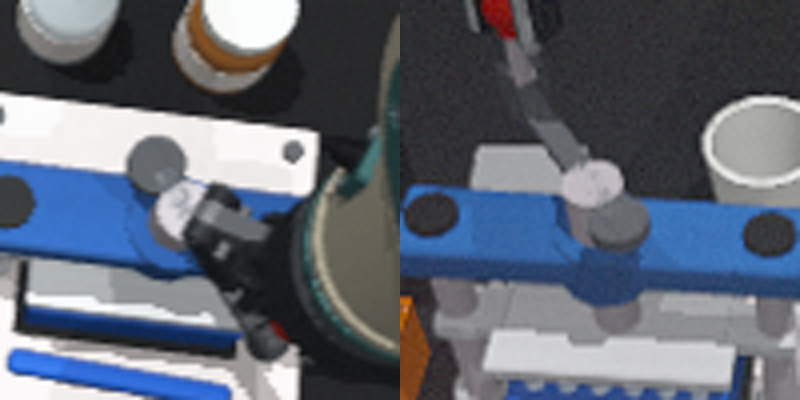

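The crank is following: the counterweight at top crop (157,163) puts the arm at about -2.63 rad. I check the ball against the TCP, since the measured radius is low.

```bash
python3 - <<'E'
from h import *
b=(151,143)
print("scene ball@.259",atz("scene",b,.259),"tri",tri((358.7,212.5),b))
print("top ball edge",atz("top",(358.7,212.5),.259))
print("hinge scene",atz("scene",((518-400)/4+126,85/4+140),.211))
c=atz("top",(157/4+290,163/4+130),.194);h=np.array([.553,-.112]);d=h-c[:2];print(c,np.arctan2(d[1],d[0]),np.linalg.norm(d))
fs=[]
for i in range(6):
    robot.hold(.05);fs.append(robot.get_state()['force'])
print(np.array(fs).round(1)); s=robot.get_state();print(R.from_rotvec(s['ee_rot']).as_matrix().round(3),s['ee_pos'])
for n in("top","scene"):
    im=eyes.read_camera(n)[:,:,::-1];x,y=(355,205) if n=="top" else (160,155)
    cv2.imwrite(f"pics/z{n}.png",cv2.resize(im[y-30:y+30,x-30:x+30],(400,400),interpolation=cv2.INTER_CUBIC))
cv2.imwrite("pics/z.png",np.hstack([cv2.imread("pics/ztop.png"),cv2.imread("pics/zscene.png")]))
E
```

```text
scene ball@.259 [ 0.50404137 -0.14978715  0.259     ] tri [ 0.49202864 -0.14636761  0.24706988]
top ball edge [ 0.4899245  -0.13788677  0.259     ]
hinge scene [ 0.50340428 -0.14939472  0.211     ]
[ 0.57644122 -0.09902751  0.194     ] -2.6361388074929257 0.026791349033896003
[[ 2.9 -4.   5.2]
 [ 2.6 -4.2  5.5]
 [ 2.8 -4.2  6.1]
 [ 2.8 -3.1  5.5]
 [ 2.7 -3.9  6.4]
 [ 2.1 -4.5  6. ]]
[[-0.861  0.508  0.002]
 [ 0.508  0.861 -0.002]
 [-0.003 -0.    -1.   ]] [ 0.49760963 -0.14625183  0.24114859]
```

View pics/z.png

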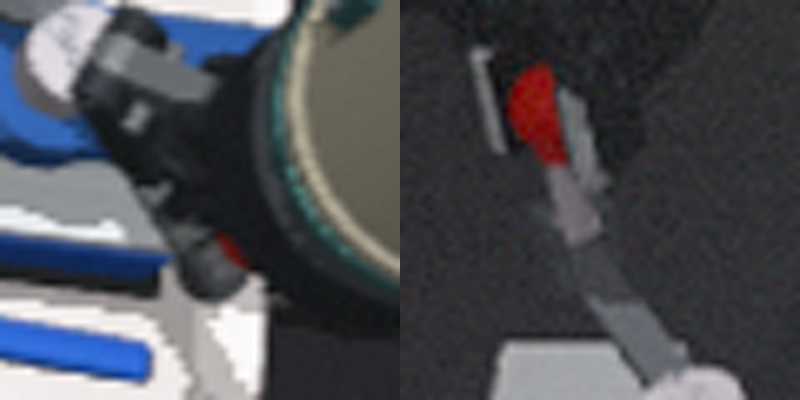

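```bash
python3 - <<'E'
from h import *
def pr(n,X): x=P(n)@np.r_[X,1];x=x[:2]/x[2];return ((x-np.array([130,125]))*6.667+[400,0]).round() 
A=np.array([.5532,-.1122])
for a in(-2.59,-2.636):
    n=np.array([np.cos(a),np.sin(a)])
    for r,z in((.07,.211),(.07,.259),(.065,.259),(.06,.259)): print(a,r,z,pr("scene",np.r_[A+r*n,z]))
E
```

```text
-2.59 0.07 0.211 [575. 218.]
-2.59 0.07 0.259 [548.  94.]
-2.59 0.065 0.259 [555. 105.]
-2.59 0.06 0.259 [563. 115.]
-2.636 0.07 0.211 [586. 214.]
-2.636 0.07 0.259 [558.  90.]
-2.636 0.065 0.259 [565. 101.]
-2.636 0.06 0.259 [573. 111.]
```

The ball radius is about 67 mm in the image and the hinge is where expected, so the handle is close to upright. I continue with the radius held slightly outward so it stays on the stop.

```bash
sed -i 's/,.065,.076)/,.069,.074)/' crank.py; python3 - <<'E'
from crank import *
st=json.load(open("st.json"));st['r']=.0695
crank(2.2,8.5,step=.1,v=.05,st=st)
E
```

```text
19.892 -2.704 0.067 0.241 -6.107 3.714 -0.422 0.021
20.183 -2.806 0.067 0.241 -5.744 3.120 1.278 0.021
20.475 -2.906 0.067 0.241 -4.949 3.862 0.891 0.021
20.767 -3.006 0.067 0.241 -5.195 3.022 0.434 0.021
21.058 -3.105 0.067 0.241 -5.188 2.800 1.413 0.021
21.350 -3.204 0.068 0.241 -4.268 2.930 1.140 0.021
21.642 -3.303 0.068 0.241 -4.127 3.429 0.756 0.021
21.933 -3.401 0.068 0.241 -3.795 3.798 1.663 0.021
22.225 -3.503 0.069 0.241 -3.095 3.203 2.309 0.021
22.517 -3.599 0.069 0.241 -3.467 3.246 0.045 0.021
22.808 -3.693 0.069 0.241 -2.652 4.249 1.352 0.021
23.100 -3.786 0.069 0.241 -2.987 4.532 1.819 0.021
23.392 -3.879 0.069 0.241 -2.183 5.186 2.199 0.021
23.683 -3.971 0.070 0.241 -2.053 4.898 1.419 0.021
23.975 -4.066 0.070 0.241 -2.158 5.827 1.694 0.021
24.267 -4.160 0.070 0.241 -0.236 6.202 2.098 0.021
24.558 -4.253 0.070 0.241 -0.578 7.045 1.815 0.021
24.850 -4.348 0.071 0.241 -2.155 7.409 1.726 0.021
25.142 -4.443 0.071 0.241 -1.220 7.225 1.666 0.021
25.433 -4.538 0.071 0.241 -0.365 7.536 1.164 0.021
25.725 -4.634 0.071 0.241 -1.369 8.068 1.130 0.021
26.017 -4.730 0.071 0.241 -0.051 8.698 1.617 0.021
STOP
```

```bash
python3 - <<'E'
from crank import *
L=np.array(json.load(open("st.json"))['log'])[-22:]
x=-L[:,1];y=L[:,5]
from scipy.optimize import curve_fit
for f,p in((lambda x,c,t:c+4.9*np.maximum(0,x-t),(3.3,3.6)),(lambda x,c,t,k:c+k*np.maximum(0,x-t),(3.3,3.6,5))):
    q,C=curve_fit(f,x,y,p);print(q,np.sqrt(np.diag(C)),x[-1]-q[1])
E
```

```text
[3.31968889 3.58114279] [0.1205274  0.03199848] 1.1490572126585623
[3.31968889 3.52189784 4.44607457] [0.1155366  0.05181261 0.27297464] 1.208302164082033
```

The fit puts touch at about 3.55 rad on this scale, so the crank is now about 1.15–1.2 rad past it, at the upper edge of the band. I ease back to about 0.8 rad past touch and then align the jaws with the hinge pin.

```bash
python3 - <<'E'
from crank import *
st=json.load(open("st.json"));a=st['a'];r=.0705;z=st['z']
def rd():
    s=robot.get_state();e=np.array(s['ee_pos']);d=e[:2]-A;F=np.array(s['force']);n=d/np.linalg.norm(d)
    return e,np.arctan2(d[1],d[0])-2*np.pi,np.linalg.norm(d),F[:2]@n,F[:2]@np.array([-n[1],n[0]]),F[2],s['clock'],s['opening']
e,aa,*_=rd();print(a,aa)
a=aa
while aa<-4.345 and a<-4.1:
    a+=min(.1,max(.02,-4.34-aa));robot.movel([A[0]+r*np.cos(a),A[1]+r*np.sin(a),z],velocity=.04)
    e,aa,*o=rd();print(round(a,3),round(aa,3),np.round(o,3))
# relax tangential load: command the actual spot, then turn the tool
yaw=aa+np.pi/2+np.pi
robot.movel([A[0]+r*np.cos(aa),A[1]+r*np.sin(aa),z],down(yaw),velocity=.03)
e,aa,*o=rd();print(np.rad2deg(yaw),e,round(aa,3),np.round(o,3))
json.dump(dict(aa=aa,z=z,e=e.tolist()),open("st2.json","w"))
E
```

```text
-4.814964945556181 -4.73019219343253
-4.63 -4.59 [ 7.1000e-02  1.8160e+00  2.6580e+00 -1.8802e+01  2.6492e+01  2.1000e-02]
-4.53 -4.503 [ 7.1000e-02  1.5220e+00 -1.4200e-01 -2.4956e+01  2.6817e+01  2.1000e-02]
-4.43 -4.404 [ 7.1000e-02  1.3620e+00 -7.2800e-01 -2.6408e+01  2.7142e+01  2.0000e-02]
-4.367 -4.343 [ 7.0000e-02  1.1600e-01 -3.6500e-01 -2.6862e+01  2.7400e+01  2.1000e-02]
21.14081558982369 [ 0.5273888  -0.04669757  0.24199821] -4.339 [ 7.0000e-02 -1.0700e+00 -3.2700e+00 -2.9969e+01  2.8217e+01  2.1000e-02]
```

```bash
python3 - <<'E'
from crank import *
j=json.load(open("st2.json"));e=np.array(j['e'])
for z in(.2405,.2395):
    robot.movel([e[0],e[1],z],velocity=.02);s=robot.get_state();print(z,s['ee_pos'],s['force'].round(1),s['opening'])
im=eyes.read_camera("top")[:,:,::-1];im2=eyes.read_camera("scene")[:,:,::-1]
cv2.imwrite("pics/m.png",np.hstack([cv2.resize(i[y-50:y+50,x-50:x+50],(400,400),interpolation=cv2.INTER_CUBIC) for i,x,y in((im,330,180),(im2,186,190))]))
E
```

```text
0.2405 [ 0.52782708 -0.04680497  0.24150494] [-2.9  0.5 -7.3] 0.020901253968299633
0.2395 [ 0.5279756  -0.04675348  0.24131293] [-5.1 -0.6  2.7] 0.020729803612175704
```

View pics/m.png

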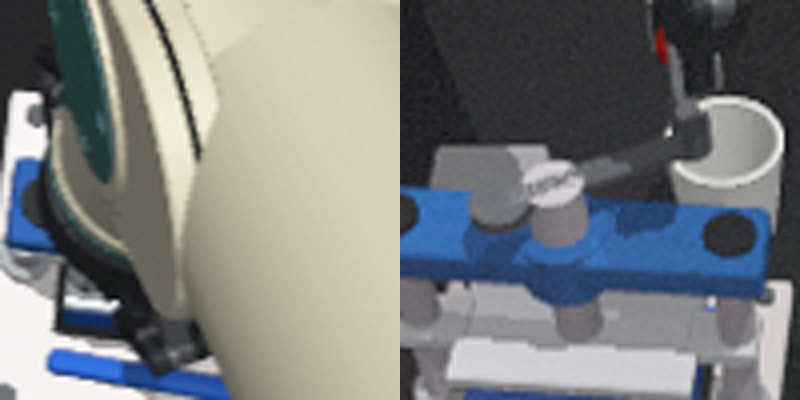

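The crank followed and the handle is upright, with the hinge at scene crop (690,130) as predicted. Now I fold it along the arc. For the last part I release and press down with shut fingers.

```bash
python3 - <<'E'
from crank import *
s=robot.get_state();e=np.array(s['ee_pos']);d=e[:2]-A;hd=np.arctan2(d[1],d[0]);u=np.r_[d/np.linalg.norm(d),0]
H=np.r_[A+.07*u[:2],.211];t=np.array([-u[1],u[0],0])
f=lambda th:H+.048*(-np.cos(th)*u+np.array([0,0,np.sin(th)]))+[0,0,-.0185]
print(hd-2*np.pi,s['clock'])
for th in np.arange(1.45,.4,-.15):
    robot.movel(f(th),velocity=.06);s=robot.get_state();F=np.array(s['force'])
    print(round(th,2),round(s['clock'],2),(s['ee_pos']-f(th)).round(4),"fr %.1f ft %.1f fz %.1f"%(F@u,F@t,F[2]),round(s['opening'],4))
    if abs(F@t)>6 or np.linalg.norm(F)>25: print("halt");break
json.dump(dict(hd=hd,u=u.tolist(),H=H.tolist(),th=th),open("st3.json","w"))
E
```

```text
-4.345927097107048 28.8833
1.45 29.13 [-0.0005  0.0015  0.0011] fr 5.9 ft 4.4 fz -0.9 0.0211
1.3 29.4 [-0.0015  0.0021  0.0006] fr 6.1 ft 4.3 fz -1.7 0.0208
1.15 29.67 [-0.0008  0.0018  0.0009] fr 6.3 ft 2.9 fz -2.2 0.0214
1.0 29.93 [-0.0005  0.0022  0.0009] fr 5.4 ft 3.2 fz -0.8 0.0204
0.85 30.2 [-0.0003  0.0023  0.0011] fr 6.0 ft 2.8 fz 0.4 0.0207
0.7 30.47 [0.0005 0.0021 0.0015] fr 5.6 ft 2.9 fz 0.5 0.0208
0.55 30.73 [-0.0001  0.0011  0.0017] fr 3.6 ft 2.9 fz 5.3 0.0208
```

```bash
python3 - <<'E'
from crank import *
j=json.load(open("st3.json"));u=np.array(j['u'])
robot.gripper_to(.05)
e=np.array(robot.get_state()['ee_pos']);robot.movel([e[0],e[1],.30],velocity=.15)
robot.gripper_to(0)
p=A+.026*u[:2]
robot.movel([*p,.262],velocity=.15)
print(robot.movel([*p,.217],velocity=.03,max_force=9));s=robot.get_state();print(s['clock'],s['ee_pos'],s['force'].round(1))
robot.movel([*p,.30],velocity=.15);robot.movel([.42,-.33,.38],velocity=.35)
c=[red(n) for n in("top","scene")];print(c,tri(c[0][0],c[1][0]),np.r_[A+.022*u[:2],.211])
ims=[eyes.read_camera("top")[:,:,::-1],eyes.read_camera("scene")[:,:,::-1]]
cv2.imwrite("pics/f.png",np.hstack([cv2.resize(i[y-75:y+75,x-75:x+75],(400,400),interpolation=cv2.INTER_CUBIC) for i,x,y in zip(ims,(330,186),(180,210))]))
E
```

```text
True
33.4 [ 0.5450965  -0.08996737  0.2509588 ] [ 1.4 -0.9  1.9]
[(array([323., 185.]), (np.int32(15), np.int32(13), np.int32(143))), (array([188. , 164.5]), (np.int32(15), np.int32(12), np.int32(145)))] [ 0.54079141 -0.08116209  0.23810627] [ 0.54511708 -0.09146078  0.211     ]
```

View pics/f.png

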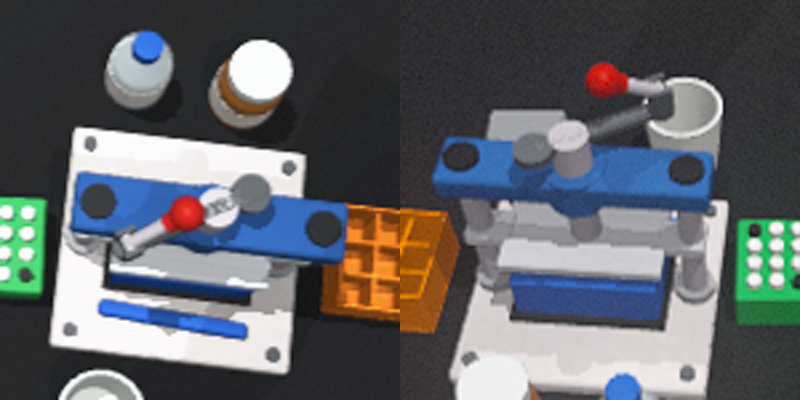

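The handle is still about 0.6 rad from flat because the push stopped at first contact. The plate sits on the caps. I push again with a higher limit.

```bash
python3 - <<'E'
from crank import *
j=json.load(open("st3.json"));u=np.array(j['u'])
p=A+.028*u[:2]
robot.movel([*p,.30],velocity=.3);robot.movel([*p,.256],velocity=.15)
for z in(.246,.238,.231,.226,.2225,.2205):
    b=robot.movel([*p,z],velocity=.025,max_force=25);s=robot.get_state();print(b,s['clock'],s['ee_pos'].round(4),s['force'].round(1))
    if s['force'][2]>15: break
robot.movel([*p,.30],velocity=.15);robot.movel([.42,-.33,.38],velocity=.35)
c=[red(n) for n in("top","scene")];print(c,tri(c[0][0],c[1][0]),np.r_[A+.022*u[:2],.211])
ims=[eyes.read_camera("top")[:,:,::-1],eyes.read_camera("scene")[:,:,::-1]]
cv2.imwrite("pics/f2.png",np.hstack([cv2.resize(i[y-75:y+75,x-75:x+75],(400,400),interpolation=cv2.INTER_CUBIC) for i,x,y in zip(ims,(330,186),(180,210))]))
E
```

```text
False 37.125 [ 0.5449 -0.088   0.2473] [ 3.3 -5.1  5.4]
False 37.5917 [ 0.5438 -0.0867  0.2386] [ 2.  -2.6  3.9]
False 38.025 [ 0.5418 -0.0846  0.2301] [ 0.6 -0.4  0.1]
False 38.375 [ 0.5424 -0.0854  0.2256] [ 0.5 -0.5 -0.6]
False 38.6667 [ 0.5431 -0.0858  0.2226] [ 0.4 -1.1  2.3]
False 38.9167 [ 0.5441 -0.0855  0.2218] [-0.5 -0.3  8.7]
[(array([325.5, 185.5]), (np.int32(14), np.int32(12), np.int32(128))), (array([185. , 176.5]), (np.int32(15), np.int32(12), np.int32(135)))] [ 0.54502081 -0.08962057  0.21076419] [ 0.54511708 -0.09146078  0.211     ]
```

View pics/f2.png

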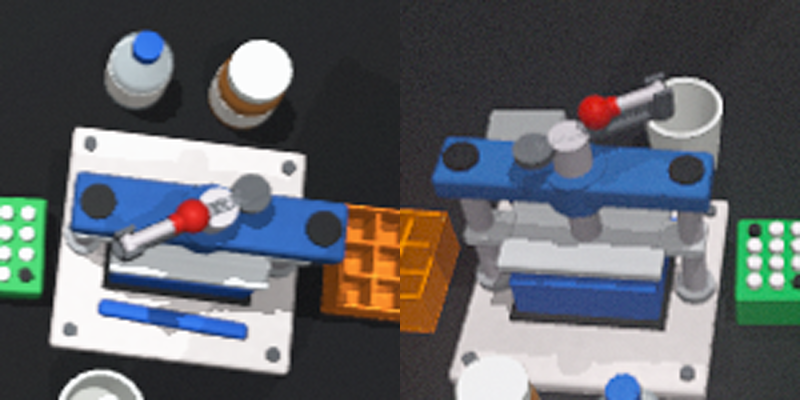

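The ball is at z = 0.211 m and within 2 mm of its flat position. The push ended on the stop with 8.7 N, the crank hasn't moved, and the neighbouring objects are in place. I'm handing it in.

```bash
python3 -c "
from station import robot
print(robot.sign_off(), robot.get_state()['clock'])"
```

```text
the job is handed in; nothing more can be done
the job is handed in; nothing more can be done
```

I handed the job in at about 40 s of the 72 s limit: the rack is clamped about 0.8 rad past touch (an estimated 57 N) after I overshot to about 1.15–1.2 rad and eased back, and the handle is folded flat, with nothing else seen to have moved.

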